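Turn the vial tray over into an empty tray

TASK

Move the two vials into the empty tray without touching them: cap the vial tray in the turner with the empty tray of the same length (not the shorter one), sliding it in level and mouth down from the turner's open front, over the vial tray and under the lips, and let go. Then swing the crank up and over to its far stop, so that both trays turn over together and the vials lie in the tray that was empty. Spill nothing, and leave both trays in the turner.

Things in the scene. Friction and masses are not known exactly. Their poses are not given: they have to be found in the camera images.
- empty_tray: empty grey plastic tray, 56 x 110 x 25 mm (x, y, z), walls 3 mm, low ribs outside its floor, 70 g, lying MOUTH DOWN on the desk; a shorter tray (76 mm long) lies near. Origin: centre of its rim, in the mouth's plane. z points from the mouth to the floor (outer face at z = 25 mm): up at the start, down once turned. y: long direction. Grasp it across x, from above, fingertips 4 to 6 mm above the rim
- full_tray: vial tray, shaped like the empty tray, mouth up in the turner with both vials in it. Origin: centre of its outer floor; z to its mouth (rim at z = 25 mm), y the long direction. It lies on ledges in a channel 55 mm high between ledges and lips, leaving 30 mm above it for the 25 mm cap; the channel is 115 mm wide for the 110 mm trays. The lips cover 7 mm at each end, between them it is open above
- cap_seat (a point): point on the turner's stand (aluminium, base 130 x 200 mm; fixed) where the empty tray's origin is when it lies mouth down on the vial tray, long side along y. Axes: x from its open front to its back, y left along the turning axis, which is 2.5 mm above this point, z up. Slide the cap in along +x, 2.5 mm above this height, from 100 mm in front; guides flare out to x = -48 mm
- rotor (a joint): angle of the turner's grey rotor that holds the trays, rad: 0 at the start (crank to the front), grows as the crank swings up and over to the back, to the far stop at 3.14 (trays turned over). Friction of 0.15 N m holds it where it is left; no spring. Its highest point at the start is 40 mm above cap_seat
- crank_grip (a point): middle of the crank's round black grip bar, 12 mm thick, 66 mm long, parallel to the turning axis, 70 mm from it, 125 mm to the right (-y) of cap_seat; turns with the rotor. Starts straight in front of the axis, 85 mm over the desk. Pinch it from above across the stand's x and follow the half circle, tool down: the bar turns between the fingers. The crank arm is 34 mm to its left
- vial_0: plastic vial with screw cap, 13 mm thick, 47 mm long, lying along the vial tray; origin on its skin at mid-length
- vial_1: the other vial, the same

How it is judged:
On the way:
1. the empty tray sits mouth down over the vial tray in the turner, released, with the crank still at the front (distance between empty_tray and cap_seat below 0.013 m and angle between empty_tray's own z axis and vertical below 0.17 rad and value of joint rotor below 0.17 rad and contact force between the fingers and empty_tray below 0.1 N and z of each of vial_0, vial_1 in the frame of full_tray below 0.025 m), for 0.2 s.
At the end, for the whole second after the job is handed in: the crank is within 10 degrees of its far stop; both trays are in the turner, turned over (within 10 degrees), within 15 mm of the seat sideways and with 20 mm or less between their rims; both vials lie inside the tray that was empty; everything is at rest (value of joint rotor above 2.97 rad and angle between each of empty_tray, full_tray's own z axis and vertical above 2.97 rad and distance between empty_tray and full_tray below 0.045 m and horizontal distance between each of empty_tray, full_tray and cap_seat below 0.015 m and height (world z) of empty_tray above 0.05 m and z of vial_0 in the frame of empty_tray between 0.006 and 0.024 m and x of vial_0 in the frame of empty_tray between -0.028 and 0.028 m and y of vial_0 in the frame of empty_tray between -0.055 and 0.055 m and z of vial_1 in the frame of empty_tray between 0.006 and 0.024 m and x of vial_1 in the frame of empty_tray between -0.028 and 0.028 m and y of vial_1 in the frame of empty_tray between -0.055 and 0.055 m and linear speed of each of empty_tray, full_tray below 0.02 m/s and angular speed of empty_tray below 0.1 rad/s); the robot touches nothing.
It fails at once if a vial falls out of the trays (lower than 30 mm above the desk) (height (world z) of any of vial_0, vial_1 below 0.03 m).
It fails at once if the fingers touch a vial (contact force between the fingers and vial_0 above 0.5 N or contact force between the fingers and vial_1 above 0.5 N).
It also fails if it takes over 64 s, if anything falls off the work surface, if the arm or the gripper's body presses on something with over 40 N, if the wrist force passes 120 N, or if a joint passes its speed limit or range.

ROBOT

A 7-joint arm with a two-finger parallel gripper is mounted at the origin on a cart in front of the work surface, level with it; the furniture and walls round the work are solid. World frame = base frame: x ahead of the robot, y to its left, z up, the work surface at z = 0. Lengths are in m, angles in rad, forces in N, time in s.
With the tool pointing down it reaches from about 0.425 to 0.875 m from the base axis. Payload 4.7 kg.
Tool frame: the origin (TCP) lies at the very end of the fingers, on their centre line; the grasp point (between the pads) lies 19 mm behind it; z points along the fingers, y is the line along which they close (so a half turn about z gives the same grasp; the last joint's range is limited). The gripper opens to 87 mm and grips with 3 to 60 N. Pads are 19 mm wide; open, the fingers measure 117 mm over their backs; the gripper's body (75 mm by 190 mm) begins 51 mm behind the grasp point.
Start: joints at [-1.163, 0.321, -0.07, 1.45, 0.023, 1.371, -0.057], TCP at [0.249, 0.6, 0.223] pointing down, gripper open.
Joint ranges: [-2.86, 2.86], [-0.3, 2.09], [-1.38, 1.24], [0.06, 2.45], [-1.56, 4.7], [0.09, 2.05], [-2.69, 2.69]. Speed limits (rad/s): [2.57, 2.57, 3.14, 3.14, 3.14, 3.14, 3.14].

INTERFACE

Orientations are given as a rotation vector (axis times angle).
In Python, from bench import ctrl, vision gives the robot as it stands.
- The arm moves only by the tool jog_arm, never from a script. Its argument "increments" is a list of rows, each an object of numbers: "tx", "ty", "tz": the shift along the tool's x, y, z in mm; "wx", "wy", "wz": the turn, a rotation vector about the tool's x, y, z in rad; "gripper": the opening, from 0 (shut) to 1 (fully open). In form: [{"tx": .., "ty": .., "tz": .., "wx": .., "wy": .., "wz": .., "gripper": ..}, ...]. A call has exactly 5 rows; each row is the pose to reach, as a shift and turn from the pose commanded when the call began, along the tool's axes at that moment; what a row does not reach only later rows make up. A row lasts 1/12 s, in which the tool goes at most 41.7 mm and 7.16 degrees, less where a joint would pass 70% of its speed; a pose out of reach is approached as far as the arm can. A call with a gripper value outside its range is refused whole. The fingers move at their own pace and stop on an object; "grip_force" is the grip in N (left out, the last holds). Time passes only in rows, so rows that repeat a pose let the fingers close, or fill a call up. It gives the time, the measured TCP pose, the force, the opening and the grip force at its end, in the units of the state.
- ctrl.get_state(): the state, without advancing time (a new reading comes with each control period).
- vision.get_image(name): name is "scene" or "top"; returns a dict with "color" (420x560x3 uint8, blue, green, red), "fx", "fy", "cx", "cy" (pixels), "extrinsics" (4x4, takes a point from world to camera coordinates). Camera axes: x right, y down, z forward; pixel columns grow to the right and rows downward; lengths in m; the calibration is good to about 2 mm. A picture is of the moment at which its call begins. There is no depth.
- ctrl.close_job(): hands the job in; it is judged then, once.
Trained networks look in the newest picture that a camera, given by its name, has taken for a name from the list of things; names that differ only in an ending like _2 or _b are one class to them, and where a whole thing is asked for, a point or a joint stands for the part that bears it (a point fixed in the world has none). Each returns a list of dicts, best first, with "conf" (0 to 1); they miss things now and then, are a little off and sometimes report something else, mostly with a low value. They report only what shows in the picture. A call takes as long as a camera call.
- vision.spot_in(camera, thing): "bbox" ([left, top, right, bottom] in pixels, round what is visible of it).
The state is a dict: "time": time; "joint_positions": joint angles; "qd": joint speeds; "joint_torque": joint torques, N m; "position": TCP position; "tool_rot": TCP orientation; "ft_force": force on the tool from outside, world axes, zero at the start; "torque": the same for the moment, N m; "grip_width": opening from 0.0 (shut) to 1.0 (fully open); "grip_force": force on a finger pad.
Only numpy, scipy, OpenCV 4.12 (cv2) and the standard library are available. Lean on these libraries where they do the work, as an engineer would, in place of code of your own. Each camera call takes 0.05 s, during which the arm holds its last target. There are 200 camera calls.

## Working session

There is one attempt and no reset: what is moved stays moved. The work goes in short steps, Python scripts to look and compute and a tool call to move; the robot and the scene stay as the last step left them, time stands still between calls to the robot, and variables do not carry over. Pictures are saved under pics/ and viewed, at most 10 in all, crops included, and the job is handed in when it is done.

Besides the shell and the picture viewer there is one more tool, called as name([rows], argument=value, ...), one row to a line, values as JSON. jog_arm: Moves the arm, as the interface text tells. Its arguments: {"type":"object","properties":{"increments":{"type":"array"},"grip_force":{"type":"number"}},"required":["increments"]}

```bash
mkdir -p pics; ls; python3 - <<'E'
from bench import ctrl, vision
import cv2, numpy as np
np.set_printoptions(precision=4,suppress=True)
for n in ("scene","top"):
    im=vision.get_image(n); cv2.imwrite(f"pics/{n}0.png",im["color"])
    print(n,im["fx"],im["fy"],im["cx"],im["cy"]); print(np.array(im["extrinsics"]))
    for t in ("empty_tray","full_tray","rotor","crank_grip","vial_0"):
        print(t,[(np.round(d["bbox"],1).tolist(),round(d["conf"],2)) for d in vision.spot_in(n,t)][:3])
s=ctrl.get_state(); print(s["time"],s["position"],s["tool_rot"],s["grip_width"])
E
```

```text
pics
scene 483.32337690933787 483.32337690933787 282.5504379463165 206.59148805873107
[[-0.6431 -0.7656  0.0142  0.3948]
 [-0.4571  0.3689 -0.8093  0.2914]
 [ 0.6144 -0.527  -0.5872  0.6425]
 [ 0.      0.      0.      1.    ]]
empty_tray [([171.9, 307.1, 249.1, 385.5], 0.69)]
full_tray [([308.0, 180.7, 346.1, 220.2], 0.71)]
rotor [([282.5, 165.3, 394.7, 234.4], 0.82)]
crank_grip [([283.1, 163.5, 393.2, 237.5], 0.67)]
vial_0 [([309.5, 178.5, 345.8, 218.7], 0.53), ([318.0, 190.5, 333.5, 200.9], 0.46)]
top 427.7708335227952 427.7708335227952 283.44376361997774 208.7989344193492
[[ 0.0007 -1.      0.0091  0.0593]
 [-0.9903 -0.002  -0.1388  0.5103]
 [ 0.1389 -0.0089 -0.9903  0.8716]
 [ 0.      0.      0.      1.    ]]
empty_tray []
full_tray [([296.8, 182.2, 347.9, 222.3], 0.98)]
rotor [([281.5, 178.0, 406.0, 231.5], 0.69)]
crank_grip [([278.6, 174.8, 407.1, 226.9], 0.97), ([295.4, 180.1, 349.9, 223.3], 0.22)]
vial_0 [([320.8, 192.2, 342.8, 200.1], 0.46)]
0.6 [0.2494 0.6002 0.2226] [0.6145 3.0809 0.0001] 1.0001672291730113
```

View pics/top0.png

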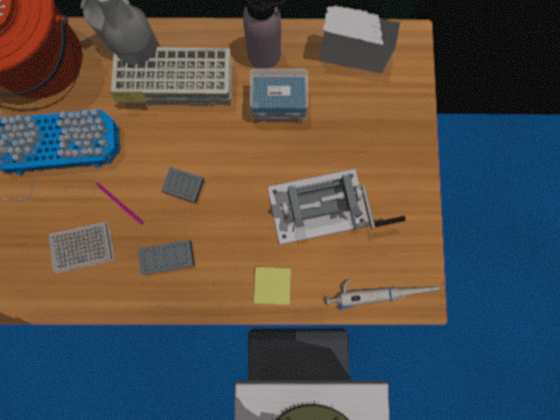

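View pics/scene0.png

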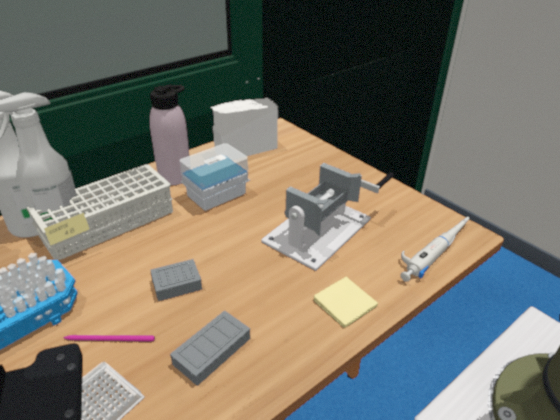

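The top view shows the long tray at about (167,257), the short tray at (183,185), and the turner base with corners near (270,188), (357,172), (375,232) and (280,242). The crank grip is at (390,221). In the scene view the long tray is at (212,346) and the turner at (325,210), with its front towards the robot. Next I'll enlarge the turner and fit silhouettes.

```bash
python3 - <<'E'
import cv2, numpy as np
t=cv2.imread("pics/top0.png"); s=cv2.imread("pics/scene0.png")
a=cv2.resize(t[160:255,260:415],None,fx=5,fy=5,interpolation=cv2.INTER_CUBIC)
cv2.imwrite("pics/topturn.png",a)
b=cv2.resize(s[150:270,255:400],None,fx=5,fy=5,interpolation=cv2.INTER_CUBIC)
cv2.imwrite("pics/sceneturn.png",b)
# tray colour masks
for n,im,(y0,y1,x0,x1) in (("top",t,(228,285,125,205)),("scene",s,(300,395,160,262))):
    c=im[y0:y1,x0:x1]; hsv=cv2.cvtColor(c,cv2.COLOR_BGR2HSV)
    m=((hsv[...,1]<75)).astype(np.uint8)
    m=cv2.morphologyEx(m,cv2.MORPH_CLOSE,np.ones((3,3)))
    k,l,st,ce=cv2.connectedComponentsWithStats(m)
    i=1+np.argmax(st[1:,4]); p=np.argwhere(l==i)[:,::-1]+[x0,y0]
    print(n,st[i],ce[i]+[x0,y0],cv2.minAreaRect(p.astype(np.float32)))
E
```

```text
top [  13   12   56   35 1434] [165.31868898 256.91631799] ((165.2257537841797, 256.90936279296875), (26.811309814453125, 54.50613784790039), 80.21759033203125)
scene [  10   11   80   74 3098] [209.88121369 346.68173015] ((210.00341796875, 345.4413757324219), (42.187103271484375, 81.46762084960938), 48.36646270751953)
```

View pics/topturn.png

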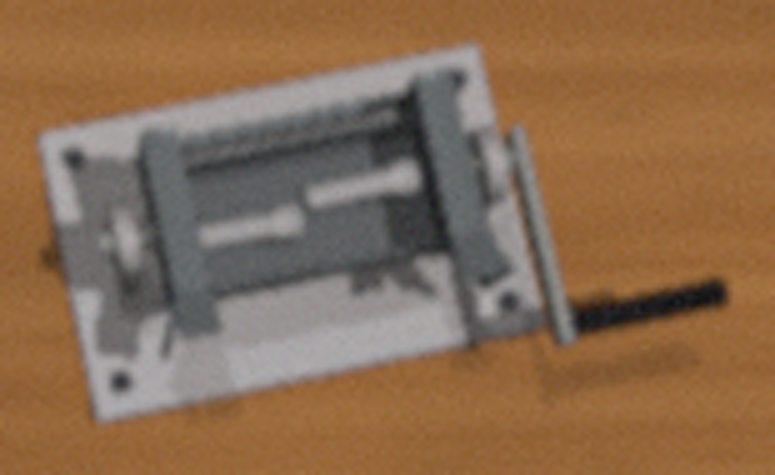

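View pics/sceneturn.png

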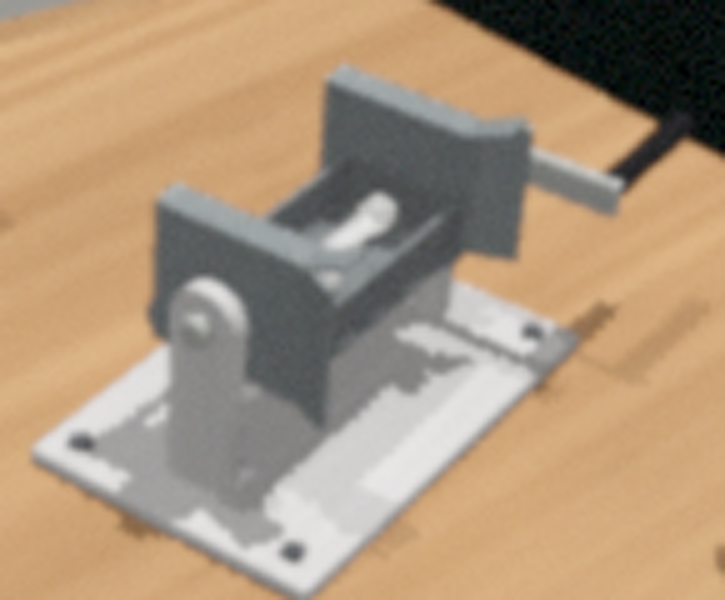

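The enlarged views resolve the turner's base corners, the inner lip edges, the rear plate corners and the grip bar. In the top crop the bar runs from (575,325) to (725,292). I'll fit the turner pose to those points and the tray as a box silhouette in both views.

```bash
cat > geo.py <<'E'
import numpy as np, cv2
K={"top":(427.77083,427.77083,283.44376,208.79893),"scene":(483.32338,483.32338,282.55044,206.59149)}
def load():
    from bench import vision
    E={n:np.array(vision.get_image(n)["extrinsics"]) for n in K}; np.savez("ext.npz",**E)
def proj(n,P):
    E=np.load("ext.npz")[n]; fx,fy,cx,cy=K[n]; c=np.atleast_2d(P)@E[:3,:3].T+E[:3,3]
    return np.c_[fx*c[:,0]/c[:,2]+cx,fy*c[:,1]/c[:,2]+cy]
def pose(x,y,a,P):
    P=np.atleast_2d(P).astype(float); c,s=np.cos(a),np.sin(a)
    return np.c_[x+c*P[:,0]-s*P[:,1],y+s*P[:,0]+c*P[:,1],P[:,2]]
E
python3 - <<'E'
import geo; geo.load()
from geo import *
from scipy.optimize import least_squares, minimize
np.set_printoptions(precision=4,suppress=True)
T=lambda u,v:(260+u/5,160+v/5); S=lambda u,v:(255+u/5,150+v/5)
def obs(p):
    X,Y,a,bx,by,h,A,w=p; Z=.0825
    g=[("top",T(725,292),(-.07,-.158,.085)),("top",T(578,323),(-.07,-.094,.085)),
       ("scene",S(690,121),(-.07,-.158,.085)),("scene",S(620,183),(-.07,-.094,.085)),
       ("top",T(181,131),(A,.0505,.1225)),("top",T(415,82),(A,-.0505,.1225)),
       ("top",T(143,136),(A,w,.1225)),("top",T(455,72),(A,-w,.1225)),
       ("scene",S(168,188),(A,w,.1225))]
    for cam,uv,sx,sy in (("top",T(40,135),1,1),("top",T(478,45),1,-1),("top",T(98,420),-1,1),
        ("scene",S(33,455),1,1),("scene",S(307,598),-1,1),("scene",S(580,343),-1,-1)):
        g.append((cam,uv,(bx+sx*.065,by+sy*.1,h)))
    return g
def res(p):
    return np.concatenate([(proj(c,pose(*p[:3],[q]))[0]-uv) for c,uv,q in obs(p)])
r=least_squares(res,[.45,-.05,.1,0,0,.008,.04,.065],loss="soft_l1")
print("turner",r.x); print(res(r.x).reshape(-1,2).round(1).tolist())
# tray silhouettes
box=np.array([(sx*.028,sy*.055,z) for sx in(-1,1) for sy in(-1,1) for z in(0,.025)])
M={}
for n,(y0,y1,x0,x1) in {"top":(228,285,125,205),"scene":(300,395,160,262)}.items():
    im=cv2.imread(f"pics/{n}0.png"); hsv=cv2.cvtColor(im,cv2.COLOR_BGR2HSV)
    m=np.zeros(im.shape[:2],np.uint8); m[y0:y1,x0:x1]=hsv[y0:y1,x0:x1,1]<75
    m=cv2.morphologyEx(m,cv2.MORPH_CLOSE,np.ones((5,5)))
    k,l,st,_=cv2.connectedComponentsWithStats(m); M[n]=cv2.resize((l==1+np.argmax(st[1:,4])).astype(np.uint8),None,fx=4,fy=4,interpolation=cv2.INTER_NEAREST)
def iou(p,n):
    h=cv2.convexHull((proj(n,pose(*p,box))*4+1.5).astype(np.float32))
    g=np.zeros_like(M[n]); cv2.fillConvexPoly(g,np.round(h*16).astype(np.int32),1,shift=4)
    return (g&M[n]).sum()/(g|M[n]).sum()
for ns in (("top","scene"),("top",),("scene",)):
    q=minimize(lambda p:-sum(iou(p,n) for n in ns),[.39,.31,.1],method="Nelder-Mead",options=dict(initial_simplex=[[.39,.31,.1],[.42,.31,.1],[.39,.34,.1],[.39,.31,.4]],xatol=1e-4))
    print(ns,q.x,[iou(q.x,n) for n in ns])
E
```

```text
turner [ 0.5203 -0.0162  0.2074  0.0013 -0.0007  0.0015  0.0325  0.0619]
[[1.2, -0.0], [-0.4, 0.3], [0.3, -0.5], [-1.0, 0.6], [-1.9, 0.2], [2.3, -0.5], [-0.1, 0.3], [0.0, 0.4], [-0.2, -0.6], [-0.3, -0.5], [-0.1, -0.4], [0.1, 0.1], [-0.1, 0.0], [0.1, 0.6], [0.6, -0.4]]
('top', 'scene') [0.4102 0.3103 0.1743] [np.float64(0.9373790604800527), np.float64(0.9629694870138766)]
('top',) [0.4092 0.3109 0.1725] [np.float64(0.9505932133078902)]
('scene',) [0.4113 0.3102 0.1752] [np.float64(0.9740313435186644)]
```

```bash
cat > plan.py <<'E'
import numpy as np
def inc(a,b):
    """poses (x,y,z,yaw of tool y axis in the world), tool down -> tx,ty,tz [mm], wz [rad]"""
    d=np.subtract(b[:3],a[:3])*1e3; t=a[3]
    ux=np.array([np.cos(t+np.pi/2),np.sin(t+np.pi/2)]); uy=np.array([np.cos(t),np.sin(t)])
    return np.round([d[:2]@ux,d[:2]@uy,-d[2],a[3]-b[3]],3).tolist()
def yaw(rv): return 2*np.arctan2(rv[1],rv[0])-np.pi/2
def now():
    from bench import ctrl
    s=ctrl.get_state(); return [*s["position"],yaw(s["tool_rot"])],s
def st(X,Y,a,p): # stand -> world
    c,s=np.cos(a),np.sin(a); return [X+c*p[0]-s*p[1],Y+s*p[0]+c*p[1]]
E
python3 - <<'E'
from plan import *
p,s=now(); print(p)
g=[.4102,.3103,.12,.1743]
m=[(p[i]+g[i])/2 for i in range(4)]
print(inc(p,m),inc(m,g),m)
E
```

```text
[np.float64(0.24943059326728242), np.float64(0.6002317115338812), np.float64(0.22259294711521355), np.float64(1.1770315415345096)]
[-129.852, -103.031, 51.296, 0.501] [-163.389, -27.941, 51.296, 0.501] [np.float64(0.32981529663364123), np.float64(0.4552658557669406), np.float64(0.17129647355760677), np.float64(0.6756657707672549)]
```

jog_arm([
  {"tx": -26,"ty": -20.6,"tz": 10.3,"wz": 0.1,"gripper": 1},
  {"tx": -52,"ty": -41.2,"tz": 20.5,"wz": 0.2,"gripper": 1},
  {"tx": -78,"ty": -61.8,"tz": 30.8,"wz": 0.3,"gripper": 1},
  {"tx": -104,"ty": -82.4,"tz": 41,"wz": 0.4,"gripper": 1},
  {"tx": -130,"ty": -103,"tz": 51.3,"wz": 0.5,"gripper": 1},
])

```text
validation failed for argument at $.in...
```

jog_arm([
  {"tx": -32.7,"ty": -5.6,"tz": 10.3,"wz": 0.1,"gripper": 1},
  {"tx": -65.4,"ty": -11.2,"tz": 20.5,"wz": 0.2,"gripper": 1},
  {"tx": -98,"ty": -16.8,"tz": 30.8,"wz": 0.3,"gripper": 1},
  {"tx": -130.7,"ty": -22.4,"tz": 41,"wz": 0.4,"gripper": 1},
  {"tx": -163.4,"ty": -28,"tz": 51.3,"wz": 0.5,"gripper": 1},
])

```text
validation failed for argument at $.in...
```

```bash
python3 - <<'E'
from plan import *
p,s=now(); print(p,s["time"],s["joint_positions"]); print(inc(p,[.4102,.3103,.12,.1743]))
E
```

```text
[np.float64(0.24943059326728242), np.float64(0.6002317115338812), np.float64(0.22259294711521355), np.float64(1.1770315415345096)] 0.7 [-1.16288016  0.32097153 -0.0701219   1.45052439  0.02261807  1.3708378
 -0.05689254]
[-259.703, -206.062, 102.593, 1.003]
```

jog_arm([
  {"tx": -26,"ty": -20.6,"tz": 10.3,"wx": 0,"wy": 0,"wz": 0.1,"gripper": 1},
  {"tx": -52,"ty": -41.2,"tz": 20.5,"wx": 0,"wy": 0,"wz": 0.2,"gripper": 1},
  {"tx": -78,"ty": -61.8,"tz": 30.8,"wx": 0,"wy": 0,"wz": 0.3,"gripper": 1},
  {"tx": -104,"ty": -82.4,"tz": 41,"wx": 0,"wy": 0,"wz": 0.4,"gripper": 1},
  {"tx": -130,"ty": -103,"tz": 51.3,"wx": 0,"wy": 0,"wz": 0.5,"gripper": 1},
])

```text
time: 1.12
position: [0.3306, 0.4539, 0.171]
tool_rot: [1.364, 2.83, 0.001]
ft_force: [0.3, 0.6, 0.3]
grip_width: 0.999
grip_force: 0.0
```

jog_arm([
  {"tx": -32.7,"ty": -5.6,"tz": 10.3,"wx": 0,"wy": 0,"wz": 0.1,"gripper": 1},
  {"tx": -65.4,"ty": -11.2,"tz": 20.5,"wx": 0,"wy": 0,"wz": 0.2,"gripper": 1},
  {"tx": -98,"ty": -16.8,"tz": 30.8,"wx": 0,"wy": 0,"wz": 0.3,"gripper": 1},
  {"tx": -130.7,"ty": -22.4,"tz": 41,"wx": 0,"wy": 0,"wz": 0.4,"gripper": 1},
  {"tx": -163.4,"ty": -28,"tz": 51.3,"wx": 0,"wy": 0,"wz": 0.5,"gripper": 1},
])

```text
time: 1.53
position: [0.4112, 0.309, 0.1199]
tool_rot: [2.022, 2.404, 0.002]
ft_force: [0.5, 1.4, 0.4]
grip_width: 1.006
grip_force: 0.0
```

```bash
python3 - <<'E'
from plan import *
p,s=now(); print(p,s["time"],s["joint_positions"]); print(inc(p,[.4102,.3103,.12,.1743]))
E
```

```text
[np.float64(0.4111508223076075), np.float64(0.30900140559915973), np.float64(0.11988917495307722), np.float64(0.1722822245028961)] 1.5333 [-0.89208806  0.10900195  0.20839734  1.92077046 -0.02528797  1.1132734
 -0.50146071]
[1.442, -0.714, -0.111, -0.002]
```

jog_arm([
  {"tx": 1,"ty": -0.5,"tz": 25,"wx": 0,"wy": 0,"wz": 0,"gripper": 1},
  {"tx": 1,"ty": -0.5,"tz": 50,"wx": 0,"wy": 0,"wz": 0,"gripper": 1},
  {"tx": 1,"ty": -0.5,"tz": 75,"wx": 0,"wy": 0,"wz": 0,"gripper": 1},
  {"tx": 1,"ty": -0.5,"tz": 100,"wx": 0,"wy": 0,"wz": 0,"gripper": 1},
  {"tx": 1,"ty": -0.5,"tz": 115,"wx": 0,"wy": 0,"wz": 0,"gripper": 1},
])

```text
time: 1.95
position: [0.4087, 0.3103, 0.0027]
tool_rot: [-2.016, -2.409, 0.004]
ft_force: [-0.1, -1.1, -0.0]
grip_width: 0.996
grip_force: 0.0
```

jog_arm([
  {"tx": 0,"ty": 0,"tz": 0,"wx": 0,"wy": 0,"wz": 0,"gripper": 0.55},
  {"tx": 0,"ty": 0,"tz": 0,"wx": 0,"wy": 0,"wz": 0,"gripper": 0.55},
  {"tx": 0,"ty": 0,"tz": 0,"wx": 0,"wy": 0,"wz": 0,"gripper": 0.55},
  {"tx": 0,"ty": 0,"tz": 0,"wx": 0,"wy": 0,"wz": 0,"gripper": 0.55},
  {"tx": 0,"ty": 0,"tz": 0,"wx": 0,"wy": 0,"wz": 0,"gripper": 0.55},
], grip_force=15)

```text
time: 2.37
position: [0.4105, 0.3119, 0.0062]
tool_rot: [2.016, 2.409, 0.003]
ft_force: [0.1, -0.4, 0.7]
grip_width: 0.709
grip_force: 0.0
```

jog_arm([
  {"tx": 0,"ty": 0,"tz": 0.5,"wx": 0,"wy": 0,"wz": 0,"gripper": 0.55},
  {"tx": 0,"ty": 0,"tz": 0.5,"wx": 0,"wy": 0,"wz": 0,"gripper": 0.55},
  {"tx": 0,"ty": 0,"tz": 0.5,"wx": 0,"wy": 0,"wz": 0,"gripper": 0.55},
  {"tx": 0,"ty": 0,"tz": 0.5,"wx": 0,"wy": 0,"wz": 0,"gripper": 0.55},
  {"tx": 0,"ty": 0,"tz": 0.5,"wx": 0,"wy": 0,"wz": 0,"gripper": 0.55},
])

```text
time: 2.78
position: [0.4104, 0.3118, 0.0056]
tool_rot: [2.016, 2.409, 0.003]
ft_force: [-1.4, 0.1, 6.2]
grip_width: 0.639
grip_force: 15.0
```

```bash
python3 - <<'E'
from plan import *
from bench import vision
import cv2
for n in ("top","scene"): cv2.imwrite(f"pics/{n}1.png",vision.get_image(n)["color"])
a=cv2.imread("pics/scene1.png")[270:420,100:320]; b=cv2.imread("pics/top1.png")[200:310,90:250]
cv2.imwrite("pics/grasp.png",np.vstack([cv2.resize(a,(440,300)),cv2.resize(b,(436,300))[:,:440] if 0 else cv2.resize(b,(440,300))]))
p,s=now(); print(p,s["time"],s["grip_width"],s["grip_force"],s["ft_force"])
E
```

```text
[np.float64(0.4104087210390573), np.float64(0.31184636516791175), np.float64(0.005635275095334603), np.float64(0.17699751495285376)] 2.8833 0.6408018591789313 15.000421050935984 [-1.22672217 -0.40614064  5.32156534]
```

View pics/grasp.png

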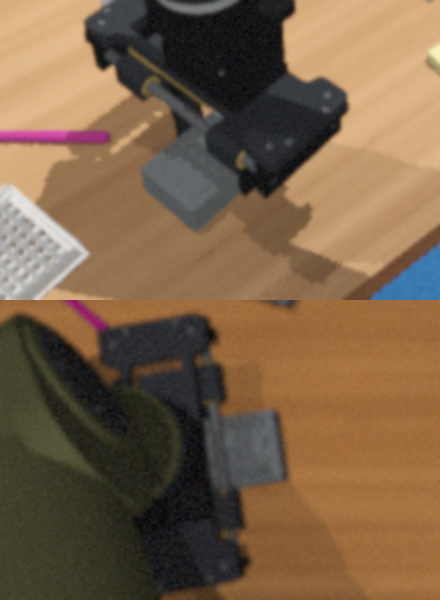

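The fingers closed at 0.64 (55.7 mm), so the long tray is held across x, with its right end showing past the hand. Next I'll lift it and carry it to in front of the turner.

```bash
python3 - <<'E'
from plan import *
p,s=now()
q=st(.5203,-.0162,.2074,(-.1,0.0015))
A=[p[0],p[1],.14,p[3]]; C=[*q,.12,.2074]; B=[(A[i]+C[i])/2 for i in range(4)]
print(q,inc(p,A),inc(A,B),inc(B,C))
E
```

```text
[np.float64(0.42213416511234486), np.float64(-0.03532377736770728)] [0.0, 0.0, -134.365, 0.0] [-171.905, -24.793, 10.0, -0.015] [-171.509, -27.403, 10.0, -0.015]
```

jog_arm([
  {"tx": 0,"ty": 0,"tz": -25,"wx": 0,"wy": 0,"wz": 0,"gripper": 0.55},
  {"tx": 0,"ty": 0,"tz": -55,"wx": 0,"wy": 0,"wz": 0,"gripper": 0.55},
  {"tx": 0,"ty": 0,"tz": -85,"wx": 0,"wy": 0,"wz": 0,"gripper": 0.55},
  {"tx": 0,"ty": 0,"tz": -115,"wx": 0,"wy": 0,"wz": 0,"gripper": 0.55},
  {"tx": 0,"ty": 0,"tz": -135,"wx": 0,"wy": 0,"wz": 0,"gripper": 0.55},
])

```text
time: 3.3
position: [0.4106, 0.3118, 0.1425]
tool_rot: [2.016, 2.409, 0.005]
ft_force: [0.8, -0.2, -1.4]
grip_width: 0.641
grip_force: 15.0
```

jog_arm([
  {"tx": -20,"ty": -3,"tz": 2,"wx": 0,"wy": 0,"wz": -0.003,"gripper": 0.55},
  {"tx": -55,"ty": -8,"tz": 4,"wx": 0,"wy": 0,"wz": -0.006,"gripper": 0.55},
  {"tx": -95,"ty": -13.5,"tz": 6,"wx": 0,"wy": 0,"wz": -0.009,"gripper": 0.55},
  {"tx": -133,"ty": -19,"tz": 8,"wx": 0,"wy": 0,"wz": -0.012,"gripper": 0.55},
  {"tx": -172,"ty": -25,"tz": 10,"wx": 0,"wy": 0,"wz": -0.015,"gripper": 0.55},
])

```text
time: 3.72
position: [0.4151, 0.136, 0.1294]
tool_rot: [-1.997, -2.425, -0.001]
ft_force: [-0.0, -0.1, -1.1]
grip_width: 0.639
grip_force: 15.0
```

jog_arm([
  {"tx": -39,"ty": -6,"tz": 2,"wx": 0,"wy": 0,"wz": -0.003,"gripper": 0.55},
  {"tx": -77,"ty": -12,"tz": 4,"wx": 0,"wy": 0,"wz": -0.006,"gripper": 0.55},
  {"tx": -115,"ty": -18,"tz": 6,"wx": 0,"wy": 0,"wz": -0.009,"gripper": 0.55},
  {"tx": -150,"ty": -24,"tz": 8,"wx": 0,"wy": 0,"wz": -0.012,"gripper": 0.55},
  {"tx": -171.5,"ty": -27.4,"tz": 10,"wx": 0,"wy": 0,"wz": -0.015,"gripper": 0.55},
])

```text
time: 4.13
position: [0.4208, -0.0399, 0.1195]
tool_rot: [1.984, 2.435, 0.001]
ft_force: [0.2, -0.4, -0.7]
grip_width: 0.644
grip_force: 15.0
```

```bash
python3 - <<'E'
from plan import *
from bench import vision
import cv2
for n in ("top","scene"): cv2.imwrite(f"pics/{n}2.png",vision.get_image(n)["color"])
a=cv2.imread("pics/scene2.png")[130:300,220:430]; b=cv2.imread("pics/top2.png")[150:290,220:420]
cv2.imwrite("pics/pre.png",np.hstack([cv2.resize(a,(400,324)),cv2.resize(b,(400,324))]))
p,s=now(); print(p,s["time"],s["joint_positions"],s["grip_width"],s["tool_rot"])
print(inc(p,[*st(.5203,-.0162,.2074,(-.1,0.0015)),.0906,.2074]))
E
```

```text
[np.float64(0.4208705596770954), np.float64(-0.04009627040389085), np.float64(0.11938971992464156), np.float64(0.19982046135785847)] 4.2333 [-0.56921045 -0.12342269  0.57258968  2.12962277  0.07451086  1.11682615
  0.16701189] 0.642107928960636 [ 1.98864332e+00  2.43176248e+00 -1.13433303e-04]
[4.427, 2.186, 28.79, -0.008]
```

View pics/pre.png

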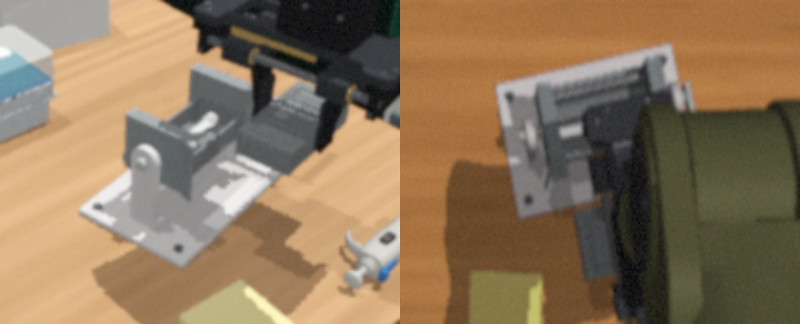

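The picture shows the tray held level in front of the turner, with its left end visible beyond the hand in both views. I'll lower it to slide height and check the lateral alignment with an overlay.

jog_arm([
  {"tx": 1,"ty": 0.5,"tz": 7,"wx": 0,"wy": 0,"wz": -0.002,"gripper": 0.55},
  {"tx": 2,"ty": 1,"tz": 14,"wx": 0,"wy": 0,"wz": -0.004,"gripper": 0.55},
  {"tx": 3,"ty": 1.5,"tz": 20,"wx": 0,"wy": 0,"wz": -0.006,"gripper": 0.55},
  {"tx": 4.4,"ty": 2,"tz": 26,"wx": 0,"wy": 0,"wz": -0.008,"gripper": 0.55},
  {"tx": 4.4,"ty": 2,"tz": 29,"wx": 0,"wy": 0,"wz": -0.008,"gripper": 0.55},
])

```text
time: 4.65
position: [0.4216, -0.0301, 0.0891]
tool_rot: [-1.966, -2.448, 0.002]
ft_force: [-0.9, 1.2, -0.1]
grip_width: 0.646
grip_force: 15.0
```

```bash
python3 - <<'E'
from plan import *
from geo import *
from bench import vision
p,s=now(); print(p,s["time"],s["tool_rot"],s["ft_force"]); print(inc(p,[*st(.5203,-.0162,.2074,(-.1,0.0015)),.0906,.2074]))
F=6; out=[]
c=st(p[0],p[1],p[3],(0,-.0015)); z=p[2]-.0056
ed=lambda P:[(i,j) for i in range(8) for j in range(i) if bin(i^j).count("1")==1]
box=np.array([(sx*.028,sy*.055,z+dz) for sx in(-1,1) for sy in(-1,1) for dz in(0,.025)])
tr=pose(*c,p[3],box)
for n,(y0,x0) in (("scene",(165,280)),("top",(180,260))):
    im=vision.get_image(n)["color"]; cv2.imwrite(f"pics/{n}3.png",im)
    a=cv2.resize(im[y0:y0+90,x0:x0+66],None,fx=F,fy=F,interpolation=cv2.INTER_CUBIC)
    f=lambda P:np.round((proj(n,P)-[x0,y0]+.5)*F).astype(int)
    u=f(tr)
    for i,j in ed(0): cv2.line(a,tuple(map(int,u[i])),tuple(map(int,u[j])),(0,255,255),1)
    for y in (.0575,-.0575):  # channel walls at tray-top height
        l=f(pose(.5203,-.0162,.2074,[(-.048,y,.1125),(.03,y,.1125)])); cv2.line(a,tuple(map(int,l[0])),tuple(map(int,l[1])),(0,0,255),1)
    out.append(a)
cv2.imwrite("pics/ov.png",np.hstack(out))
E
```

```text
[np.float64(0.42164467477583906), np.float64(-0.030124752914462875), np.float64(0.08910198254732156), np.float64(-6.065676058993938)] 4.65 [-1.96641273e+00 -2.44845159e+00  2.42604283e-03] [-0.90253003  1.22516769 -0.05343318]
[-5.182, -0.644, -1.498, -6.273]
```

View pics/ov.png

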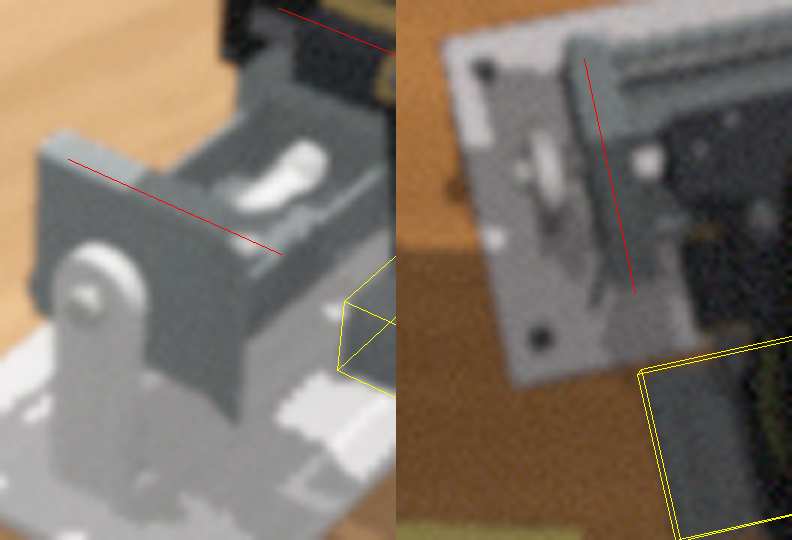

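The overlay agrees with the image to about 1 mm: the tray's left end in the top view is at about (640,372) to (678,540). I'll settle there and re-read the pose.

```bash
sed -i 's/^def yaw.*/def yaw(rv): return (2*np.arctan2(rv[1],rv[0])-np.pi\/2+np.pi)%(2*np.pi)-np.pi/' plan.py; python3 - <<'E'
from plan import *
p,s=now(); print(p,s["time"],s["ft_force"],np.abs(s["qd"]).max()); print(inc(p,[*st(.5203,-.0162,.2074,(-.1,0.0015)),.0906,.2074]))
E
```

```text
[np.float64(0.42174755893669746), np.float64(-0.030776574844206612), np.float64(0.08954830050379693), np.float64(0.2163594394866326)] 4.75 [ 0.29797825 -0.40693687 -0.36212547] 0.015984184475534784
[-4.524, -0.599, -1.052, 0.009]
```

jog_arm([
  {"tx": -2,"ty": 0,"tz": -0.5,"wx": 0,"wy": 0,"wz": 0.004,"gripper": 0.55},
  {"tx": -4,"ty": -0.5,"tz": -1,"wx": 0,"wy": 0,"wz": 0.008,"gripper": 0.55},
  {"tx": -4.5,"ty": -0.5,"tz": -1,"wx": 0,"wy": 0,"wz": 0.009,"gripper": 0.55},
  {"tx": -4.5,"ty": -0.5,"tz": -1,"wx": 0,"wy": 0,"wz": 0.009,"gripper": 0.55},
  {"tx": -4.5,"ty": -0.5,"tz": -1,"wx": 0,"wy": 0,"wz": 0.009,"gripper": 0.55},
])

```text
time: 5.17
position: [0.4231, -0.0359, 0.0917]
tool_rot: [1.981, 2.438, 0.001]
ft_force: [-0.6, 1.2, -1.2]
grip_width: 0.637
grip_force: 15.0
```

```bash
python3 - <<'E'
from plan import *
p,s=now(); print(p,s["time"],s["ft_force"],s["tool_rot"],np.abs(s["qd"]).max()); print(inc(p,[*st(.5203,-.0162,.2074,(-.1,0.0015)),.0906,.2074]),inc(p,[*st(.5203,-.0162,.2074,(-.0,0.0015)),.0906,.2074]))
E
```

```text
[np.float64(0.4230751520015445), np.float64(-0.035907855807509784), np.float64(0.09170486357242276), np.float64(0.20567958230471817)] 5.1667 [-0.55779601  1.16461922 -1.24139495] [1.98147495e+00 2.43753379e+00 9.21906551e-04] 0.0024652934525734907
[0.764, -0.802, 1.105, -0.002] [0.936, 99.198, 1.105, -0.002]
```

jog_arm([
  {"tx": 0.4,"ty": 8,"tz": 0.7,"wx": 0,"wy": 0,"wz": -0.001,"gripper": 0.55},
  {"tx": 0.4,"ty": 18,"tz": 0.7,"wx": 0,"wy": 0,"wz": -0.001,"gripper": 0.55},
  {"tx": 0.4,"ty": 28,"tz": 0.7,"wx": 0,"wy": 0,"wz": -0.001,"gripper": 0.55},
  {"tx": 0.4,"ty": 38,"tz": 0.7,"wx": 0,"wy": 0,"wz": -0.001,"gripper": 0.55},
  {"tx": 0.4,"ty": 44,"tz": 0.7,"wx": 0,"wy": 0,"wz": -0.001,"gripper": 0.55},
])

```text
time: 5.58
position: [0.4675, -0.0259, 0.0909]
tool_rot: [1.979, 2.439, 0.001]
ft_force: [-0.2, -0.2, -0.7]
grip_width: 0.637
grip_force: 15.0
```

```bash
python3 - <<'E'
from plan import *
p,s=now(); print(p,s["time"],s["ft_force"],s["tool_rot"]); print(inc(p,[*st(.5203,-.0162,.2074,(-.0,0.0015)),.0906,.2074]))
E
```

```text
[np.float64(0.467476413069451), np.float64(-0.02591213481551614), np.float64(0.09088093124425406), np.float64(0.20770234176954583)] 5.5833 [-0.1728956  -0.19011047 -0.69978527] [1.97851798e+00 2.43893169e+00 8.73569251e-04]
[0.111, 53.691, 0.281, 0.0]
```

jog_arm([
  {"tx": 0,"ty": 6,"tz": 0.2,"wx": 0,"wy": 0,"wz": 0,"gripper": 0.55},
  {"tx": 0,"ty": 12,"tz": 0.2,"wx": 0,"wy": 0,"wz": 0,"gripper": 0.55},
  {"tx": 0,"ty": 18,"tz": 0.2,"wx": 0,"wy": 0,"wz": 0,"gripper": 0.55},
  {"tx": 0,"ty": 24,"tz": 0.2,"wx": 0,"wy": 0,"wz": 0,"gripper": 0.55},
  {"tx": 0,"ty": 30,"tz": 0.2,"wx": 0,"wy": 0,"wz": 0,"gripper": 0.55},
])

```text
time: 6.0
position: [0.4957, -0.0201, 0.0906]
tool_rot: [-1.98, -2.439, -0.0]
ft_force: [-0.8, 0.3, -0.4]
grip_width: 0.641
grip_force: 15.0
```

jog_arm([
  {"tx": 0,"ty": 5,"tz": 0,"wx": 0,"wy": 0,"wz": 0,"gripper": 0.55},
  {"tx": 0,"ty": 10,"tz": 0,"wx": 0,"wy": 0,"wz": 0,"gripper": 0.55},
  {"tx": 0,"ty": 15,"tz": 0,"wx": 0,"wy": 0,"wz": 0,"gripper": 0.55},
  {"tx": 0,"ty": 20,"tz": 0,"wx": 0,"wy": 0,"wz": 0,"gripper": 0.55},
  {"tx": 0,"ty": 23,"tz": 0,"wx": 0,"wy": 0,"wz": 0,"gripper": 0.55},
])

```text
time: 6.42
position: [0.5184, -0.0153, 0.0906]
tool_rot: [1.98, 2.439, 0.0]
ft_force: [0.0, -0.1, -1.1]
grip_width: 0.642
grip_force: 15.0
```

```bash
python3 - <<'E'
from plan import *
p,s=now(); print(p,s["time"],s["ft_force"],s["torque"],s["tool_rot"]); print(inc(p,[*st(.5203,-.0162,.2074,(-.0,0.0015)),.0906,.2074]))
E
```

```text
[np.float64(0.5184125739447564), np.float64(-0.015345433406692598), np.float64(0.09060791002674647), np.float64(0.2071460891361534)] 6.4167 [ 0.00719318 -0.1389114  -1.07743347] [-0.06269117  0.01527329  0.04037169] [1.97967918e+00 2.43897631e+00 3.47064213e-04]
[0.276, 1.671, 0.008, -0.0]
```

jog_arm([
  {"tx": 0,"ty": 1,"tz": 0.5,"wx": 0,"wy": 0,"wz": 0,"gripper": 0.55},
  {"tx": 0,"ty": 1.5,"tz": 1.2,"wx": 0,"wy": 0,"wz": 0,"gripper": 0.55},
  {"tx": 0,"ty": 1.5,"tz": 1.8,"wx": 0,"wy": 0,"wz": 0,"gripper": 0.55},
  {"tx": 0,"ty": 1.5,"tz": 2.2,"wx": 0,"wy": 0,"wz": 0,"gripper": 0.55},
  {"tx": 0,"ty": 1.5,"tz": 2.2,"wx": 0,"wy": 0,"wz": 0,"gripper": 0.55},
])

```text
time: 6.83
position: [0.5189, -0.0153, 0.0883]
tool_rot: [-1.98, -2.439, 0.0]
ft_force: [0.3, -0.3, -1.3]
grip_width: 0.642
grip_force: 15.0
```

jog_arm([
  {"tx": 0,"ty": 0,"tz": 0,"wx": 0,"wy": 0,"wz": 0,"gripper": 0.66},
  {"tx": 0,"ty": 0,"tz": 0,"wx": 0,"wy": 0,"wz": 0,"gripper": 0.68},
  {"tx": 0,"ty": 0,"tz": 0,"wx": 0,"wy": 0,"wz": 0,"gripper": 0.72},
  {"tx": 0,"ty": 0,"tz": 0,"wx": 0,"wy": 0,"wz": 0,"gripper": 0.76},
  {"tx": 0,"ty": 0,"tz": 0,"wx": 0,"wy": 0,"wz": 0,"gripper": 0.76},
])

```text
time: 7.25
position: [0.5193, -0.0152, 0.0885]
tool_rot: [1.98, 2.439, 0.0]
ft_force: [0.1, 1.0, -0.3]
grip_width: 0.742
grip_force: 0.0
```

jog_arm([
  {"tx": 0,"ty": 0,"tz": -8,"wx": 0,"wy": 0,"wz": 0,"gripper": 0.76},
  {"tx": 0,"ty": 0,"tz": -25,"wx": 0,"wy": 0,"wz": 0,"gripper": 0.76},
  {"tx": 0,"ty": 0,"tz": -55,"wx": 0,"wy": 0,"wz": 0,"gripper": 0.76},
  {"tx": 0,"ty": 0,"tz": -85,"wx": 0,"wy": 0,"wz": 0,"gripper": 0.76},
  {"tx": 0,"ty": 0,"tz": -110,"wx": 0,"wy": 0,"wz": 0,"gripper": 0.76},
])

```text
time: 7.67
position: [0.5195, -0.0155, 0.2009]
tool_rot: [1.98, 2.438, 0.002]
ft_force: [0.8, 0.5, -0.2]
grip_width: 0.761
grip_force: 0.0
```

```bash
python3 - <<'E'
from plan import *
from geo import *
from bench import vision
p,s=now(); print(p,s["time"],s["ft_force"])
F=5; n="scene"; y0,x0=150,255
box=np.array([(sx*.028,sy*.055,.0825+dz) for sx in(-1,1) for sy in(-1,1) for dz in(0,.025)])
im=vision.get_image(n)["color"]; cv2.imwrite("pics/scene4.png",im)
a=cv2.resize(im[y0:y0+115,x0:x0+150],None,fx=F,fy=F,interpolation=cv2.INTER_CUBIC)
u=np.round((proj(n,pose(.5203,-.0162,.2074,box))-[x0,y0]+.5)*F).astype(int)
for i in range(8):
    for j in range(i):
        if bin(i^j).count("1")==1: cv2.line(a,tuple(map(int,u[i])),tuple(map(int,u[j])),(0,255,255),1)
cv2.imwrite("pics/cap.png",a)
print(vision.spot_in(n,"crank_grip")[:2],vision.spot_in(n,"empty_tray")[:2])
g=[st(.5203,-.0162,.2074,(-.07,-.125)),st(.5203,-.0162,.2074,(.07,-.125))]; print(g)
for z in (.17,.078): print(inc(p,[*g[0],z,.2074]))
E
```

```text
[np.float64(0.5195358289724059), np.float64(-0.015504078828308695), np.float64(0.2009297965323719), np.float64(0.206511259464206)] 7.6667 [ 0.84280539  0.49757387 -0.2460762 ]
[{'bbox': [286.1, 163.9, 393.2, 234.3], 'conf': 0.62}] [{'bbox': [301.6, 167.1, 349.1, 206.6], 'conf': 0.82}]
[[np.float64(0.4775396674296083), np.float64(-0.15293534275551987)], [np.float64(0.6145394120050741), np.float64(-0.12410705827209768)]]
[-125.9, -69.284, 30.93, -0.001]
[-125.9, -69.284, 122.93, -0.001]
```

View pics/cap.png

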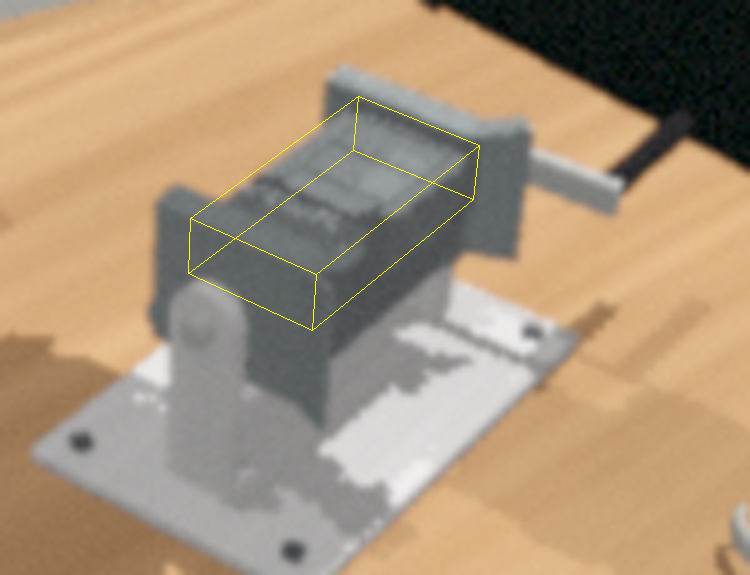

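The cap sits on the seat: the picture matches the yellow box at (190,218) to (480,148) with ribs up, and the crank is still at the front. Next is the crank grip.

jog_arm([
  {"tx": -20,"ty": -10,"tz": 3,"wx": 0,"wy": 0,"wz": 0,"gripper": 0.45},
  {"tx": -50,"ty": -25,"tz": 10,"wx": 0,"wy": 0,"wz": 0,"gripper": 0.45},
  {"tx": -80,"ty": -42,"tz": 18,"wx": 0,"wy": 0,"wz": 0,"gripper": 0.45},
  {"tx": -110,"ty": -58,"tz": 25,"wx": 0,"wy": 0,"wz": 0,"gripper": 0.45},
  {"tx": -131,"ty": -69.3,"tz": 31,"wx": 0,"wy": 0,"wz": 0,"gripper": 0.45},
])

```text
time: 8.23
position: [0.476, -0.1607, 0.166]
tool_rot: [-1.982, -2.435, 0.003]
ft_force: [1.7, -0.6, 0.3]
grip_width: 0.494
grip_force: 0.0
```

jog_arm([
  {"tx": 0,"ty": 0,"tz": 0,"wx": 0,"wy": 0,"wz": 0,"gripper": 0.45},
  {"tx": 0,"ty": 0,"tz": 0,"wx": 0,"wy": 0,"wz": 0,"gripper": 0.45},
  {"tx": 0,"ty": 0,"tz": 5,"wx": 0,"wy": 0,"wz": 0,"gripper": 0.45},
  {"tx": 0,"ty": 0,"tz": 15,"wx": 0,"wy": 0,"wz": 0,"gripper": 0.45},
  {"tx": 0,"ty": 0,"tz": 20,"wx": 0,"wy": 0,"wz": 0,"gripper": 0.45},
])

```text
time: 8.65
position: [0.4782, -0.156, 0.1458]
tool_rot: [-1.976, -2.441, 0.001]
ft_force: [-0.5, 0.1, -0.1]
grip_width: 0.45
grip_force: 0.0
```

```bash
python3 - <<'E'
from plan import *
p,s=now(); print(p,s["time"],s["ft_force"],s["joint_positions"],s["grip_width"]); print(inc(p,[*st(.5203,-.0162,.2074,(-.07,-0.13)),.066,.2074]))
E
```

```text
[np.float64(0.47817461585165205), np.float64(-0.15595574696476427), np.float64(0.1458209433909275), np.float64(0.2097127212840073)] 8.65 [-0.5125099   0.05268368 -0.13906652] [-0.43365664  0.06172591  0.72649821  1.93033596 -0.04459762  1.16694618
  0.51920419] 0.4498161825041416
[-1.914, -0.004, 79.821, 0.002]
```

jog_arm([
  {"tx": -1,"ty": 0,"tz": 18,"wx": 0,"wy": 0,"wz": 0.002,"gripper": 0.45},
  {"tx": -2,"ty": 0,"tz": 38,"wx": 0,"wy": 0,"wz": 0.002,"gripper": 0.45},
  {"tx": -2,"ty": 0,"tz": 58,"wx": 0,"wy": 0,"wz": 0.002,"gripper": 0.45},
  {"tx": -2,"ty": 0,"tz": 74,"wx": 0,"wy": 0,"wz": 0.002,"gripper": 0.45},
  {"tx": -2,"ty": 0,"tz": 80,"wx": 0,"wy": 0,"wz": 0.002,"gripper": 0.45},
])

```text
time: 9.07
position: [0.4769, -0.1582, 0.0644]
tool_rot: [-1.978, -2.436, 0.004]
ft_force: [-0.8, 0.1, -0.9]
grip_width: 0.447
grip_force: 0.0
```

jog_arm([
  {"tx": 0,"ty": 0,"tz": 0,"wx": 0,"wy": 0,"wz": 0,"gripper": 0.3},
  {"tx": 0,"ty": 0,"tz": 0,"wx": 0,"wy": 0,"wz": 0,"gripper": 0.2},
  {"tx": 0,"ty": 0,"tz": 0,"wx": 0,"wy": 0,"wz": 0,"gripper": 0.1},
  {"tx": 0,"ty": 0,"tz": 0,"wx": 0,"wy": 0,"wz": 0,"gripper": 0.08},
  {"tx": 0,"ty": 0,"tz": 0,"wx": 0,"wy": 0,"wz": 0,"gripper": 0.08},
], grip_force=12)

```text
time: 9.48
position: [0.4817, -0.1593, 0.0688]
tool_rot: [1.979, 2.433, 0.007]
ft_force: [9.3, 1.4, -2.9]
grip_width: 0.158
grip_force: 4.4
```

jog_arm([
  {"tx": 0,"ty": 0,"tz": 0,"wx": 0,"wy": 0,"wz": 0,"gripper": 0.08},
  {"tx": 0,"ty": 0,"tz": 0,"wx": 0,"wy": 0,"wz": 0,"gripper": 0.08},
  {"tx": 0,"ty": 0,"tz": 0,"wx": 0,"wy": 0,"wz": 0,"gripper": 0.08},
  {"tx": 0,"ty": 0,"tz": 0,"wx": 0,"wy": 0,"wz": 0,"gripper": 0.08},
  {"tx": 0,"ty": 0,"tz": 0,"wx": 0,"wy": 0,"wz": 0,"gripper": 0.08},
])

```text
time: 9.9
position: [0.4828, -0.1591, 0.0691]
tool_rot: [1.977, 2.433, 0.008]
ft_force: [6.8, 1.3, -1.9]
grip_width: 0.134
grip_force: 12.0
```

```bash
python3 - <<'E'
from plan import *
p,s=now(); print(p,s["time"],s["ft_force"],s["torque"],s["joint_positions"],s["grip_width"],s["grip_force"]); print(inc(p,[*st(.5203,-.0162,.2074,(-.07,-0.13)),.066,.2074]))
E
```

```text
[np.float64(0.4828439588959714), np.float64(-0.1590533755643537), np.float64(0.06908075509974984), np.float64(0.2060895682227244)] 9.9 [ 6.83266522  1.28589224 -1.85293405] [ 0.14078267 -1.49669509  0.05135603] [-0.39858728  0.17723522  0.72520635  2.00398499 -0.14228745  1.00069885
  0.60106349] 0.134156895244413 11.998798996210098
[2.074, -3.934, 3.081, -0.001]
```

jog_arm([
  {"tx": 0,"ty": 1,"tz": 0,"wx": 0,"wy": 0,"wz": 0,"gripper": 0.08},
  {"tx": 0,"ty": 3,"tz": 0,"wx": 0,"wy": 0,"wz": 0,"gripper": 0.08},
  {"tx": 0,"ty": 5,"tz": 0,"wx": 0,"wy": 0,"wz": 0,"gripper": 0.08},
  {"tx": 0,"ty": 5,"tz": 0,"wx": 0,"wy": 0,"wz": 0,"gripper": 0.08},
  {"tx": 0,"ty": 5,"tz": 0,"wx": 0,"wy": 0,"wz": 0,"gripper": 0.08},
])

```text
time: 10.32
position: [0.4828, -0.159, 0.0681]
tool_rot: [-1.982, -2.435, 0.001]
ft_force: [-3.0, 0.8, 8.6]
grip_width: 0.13
grip_force: 12.0
```

```bash
python3 - <<'E'
from plan import *
p,s=now(); print(p,s["time"],s["ft_force"],s["torque"],s["tool_rot"],s["grip_width"],s["grip_force"]); print(inc(p,[*st(.5203,-.0162,.2074,(-.07,-0.13)),.066,.2074]))
E
```

```text
[np.float64(0.4828326923616218), np.float64(-0.15899611403318653), np.float64(0.0681124066196737), np.float64(0.20456149788390476)] 10.3167 [-3.03865812  0.78285439  8.61026037] [0.06169853 0.83993818 0.03329094] [-1.98188497e+00 -2.43525546e+00  1.03054886e-03] 0.13032944692551404 12.001978307962418
[2.01, -3.937, 2.112, -0.003]
```

jog_arm([
  {"tx": 0,"ty": -0.5,"tz": -2.8,"wx": 0,"wy": 0,"wz": 0,"gripper": 0.08},
  {"tx": 0,"ty": -1,"tz": -5.6,"wx": 0,"wy": 0,"wz": 0,"gripper": 0.08},
  {"tx": 0,"ty": -0.9,"tz": -8.4,"wx": 0,"wy": 0,"wz": 0,"gripper": 0.08},
  {"tx": 0,"ty": -0.5,"tz": -11.2,"wx": 0,"wy": 0,"wz": 0,"gripper": 0.08},
  {"tx": 0,"ty": 0,"tz": -13.9,"wx": 0,"wy": 0,"wz": 0,"gripper": 0.08},
])

```text
time: 10.73
position: [0.4838, -0.1588, 0.0814]
tool_rot: [1.982, 2.437, -0.0]
ft_force: [3.7, -1.9, -4.6]
grip_width: 0.133
grip_force: 12.0
```

```bash
python3 - <<'E'
from plan import *
p,s=now(); print(p,s["time"],s["ft_force"],s["torque"],s["tool_rot"],s["grip_width"],s["grip_force"]); print(inc(p,[*st(.5203,-.0162,.2074,(-.07,-0.13)),.066,.2074]))
E
```

```text
[np.float64(0.48380605601245924), np.float64(-0.15876956517280194), np.float64(0.08141067696093748), np.float64(0.20509737078993684)] 10.7333 [ 3.66556817 -1.9124895  -4.64858567] [-0.38075237 -0.66180881  0.03995717] [ 1.98198134e+00  2.43670716e+00 -1.50418150e-04] 0.1329897730389115 11.999744474887848
[1.988, -4.935, 15.411, -0.002]
```

jog_arm([
  {"tx": 0,"ty": 1.5,"tz": -4.1,"wx": 0,"wy": 0,"wz": 0,"gripper": 0.08},
  {"tx": 0,"ty": 3,"tz": -8.1,"wx": 0,"wy": 0,"wz": 0,"gripper": 0.08},
  {"tx": 0,"ty": 4.6,"tz": -12.1,"wx": 0,"wy": 0,"wz": 0,"gripper": 0.08},
  {"tx": 0,"ty": 6.2,"tz": -15.9,"wx": 0,"wy": 0,"wz": 0,"gripper": 0.08},
  {"tx": 0,"ty": 8.2,"tz": -19.7,"wx": 0,"wy": 0,"wz": 0,"gripper": 0.08},
], grip_force=18)

```text
time: 11.15
position: [0.4894, -0.1576, 0.1007]
tool_rot: [-1.981, -2.433, 0.005]
ft_force: [-5.7, -2.9, -2.3]
grip_width: 0.123
grip_force: 18.0
```

```bash
cat > cr.py <<'E'
from plan import *
import sys
p,s=now(); u=np.array([np.cos(.2074),np.sin(.2074)])
d=(np.array(p[:2])-[.4828,-.159])@u*1e3; l=(np.array(p[:2])-[.4828,-.159])@[-u[1],u[0]]*1e3; h=(p[2]-.068)*1e3
f=np.array(s["ft_force"])
print("t",s["time"],"d,h,left",round(d,1),round(h,1),round(l,1),"th",round(np.arctan2(h,70-d),3),"R",round(np.hypot(h,70-d),1),"f along x,z",(f[:2]@u).round(1),f[2].round(1),s["grip_width"])
a=float(sys.argv[1]); b=float(sys.argv[2])
for t in np.linspace(a,b,6)[1:]: print((70*(np.cos(a)-np.cos(t))).round(1),(-70*(np.sin(t)-np.sin(a))).round(1))
E
python3 cr.py .5 .85
```

```text
t 11.15 d,h,left 6.8 32.7 0.0 th 0.477 R 71.2 f along x,z -6.2 -2.3 0.12345322291537654
2.5 -4.2
5.3 -8.2
8.3 -12.1
11.7 -15.7
15.2 -19.0
```

jog_arm([
  {"tx": 0,"ty": 2.5,"tz": -4.2,"wx": 0,"wy": 0,"wz": 0,"gripper": 0.08},
  {"tx": 0,"ty": 5.3,"tz": -8.2,"wx": 0,"wy": 0,"wz": 0,"gripper": 0.08},
  {"tx": 0,"ty": 8.3,"tz": -12.1,"wx": 0,"wy": 0,"wz": 0,"gripper": 0.08},
  {"tx": 0,"ty": 11.7,"tz": -15.7,"wx": 0,"wy": 0,"wz": 0,"gripper": 0.08},
  {"tx": 0,"ty": 15.2,"tz": -19,"wx": 0,"wy": 0,"wz": 0,"gripper": 0.08},
])

```text
time: 11.57
position: [0.501, -0.1551, 0.1197]
tool_rot: [-1.978, -2.428, 0.011]
ft_force: [-15.2, -3.5, 8.4]
grip_width: 0.128
grip_force: 18.0
```

```bash
python3 cr.py .85 1.2
```

```text
t 11.5667 d,h,left 18.6 51.7 0.1 th 0.788 R 72.9 f along x,z -15.6 8.4 0.12758163817073323
3.8 -3.1
7.8 -5.9
12.0 -8.5
16.3 -10.7
20.8 -12.7
```

jog_arm([
  {"tx": 0,"ty": 2.8,"tz": -6,"wx": 0,"wy": 0,"wz": 0,"gripper": 0.08},
  {"tx": 0,"ty": 7.4,"tz": -10,"wx": 0,"wy": 0,"wz": 0,"gripper": 0.08},
  {"tx": 0,"ty": 11.6,"tz": -12.8,"wx": 0,"wy": 0,"wz": 0,"gripper": 0.08},
  {"tx": 0,"ty": 16,"tz": -15,"wx": 0,"wy": 0,"wz": 0,"gripper": 0.08},
  {"tx": 0,"ty": 19.8,"tz": -16.6,"wx": 0,"wy": 0,"wz": 0,"gripper": 0.08},
])

```text
time: 11.98
position: [0.5235, -0.1505, 0.1378]
tool_rot: [-1.981, -2.432, 0.004]
ft_force: [-9.2, -1.1, 8.6]
grip_width: 0.127
grip_force: 18.0
```

```bash
python3 cr.py 1.2 1.6
```

```text
t 11.9833 d,h,left 41.6 69.8 -0.0 th 1.184 R 75.3 f along x,z -9.2 8.6 0.12678505155183994
5.3 -1.8
10.7 -3.2
16.2 -4.2
21.8 -4.7
27.4 -4.7
```

jog_arm([
  {"tx": 0,"ty": 5.3,"tz": -4,"wx": 0,"wy": 0,"wz": 0,"gripper": 0.08},
  {"tx": 0,"ty": 10.8,"tz": -6,"wx": 0,"wy": 0,"wz": 0,"gripper": 0.08},
  {"tx": 0,"ty": 16.3,"tz": -7,"wx": 0,"wy": 0,"wz": 0,"gripper": 0.08},
  {"tx": 0,"ty": 21.8,"tz": -7.5,"wx": 0,"wy": 0,"wz": 0,"gripper": 0.08},
  {"tx": 0,"ty": 27.4,"tz": -7.5,"wx": 0,"wy": 0,"wz": 0,"gripper": 0.08},
])

```text
time: 12.4
position: [0.5526, -0.1445, 0.1452]
tool_rot: [-1.982, -2.436, 0.0]
ft_force: [-4.1, -2.5, 4.4]
grip_width: 0.127
grip_force: 18.0
```

```bash
python3 cr.py 1.6 2.0
```

```text
t 12.4 d,h,left 71.3 77.2 -0.2 th 1.588 R 77.2 f along x,z -4.5 4.4 0.12650972194799465
5.6 0.4
11.1 1.2
16.6 2.5
21.9 4.2
27.1 6.3
```

jog_arm([
  {"tx": 0,"ty": 5.6,"tz": 0.4,"wx": 0,"wy": 0,"wz": 0,"gripper": 0.08},
  {"tx": 0,"ty": 11.1,"tz": 1.2,"wx": 0,"wy": 0,"wz": 0,"gripper": 0.08},
  {"tx": 0,"ty": 16.6,"tz": 2.5,"wx": 0,"wy": 0,"wz": 0,"gripper": 0.08},
  {"tx": 0,"ty": 21.9,"tz": 4.2,"wx": 0,"wy": 0,"wz": 0,"gripper": 0.08},
  {"tx": 0,"ty": 27.1,"tz": 6.3,"wx": 0,"wy": 0,"wz": 0,"gripper": 0.08},
])

```text
time: 12.82
position: [0.5799, -0.1388, 0.1378]
tool_rot: [1.982, 2.437, 0.0]
ft_force: [-3.3, -2.3, 2.7]
grip_width: 0.13
grip_force: 18.0
```

```bash
python3 cr.py 2.0 2.35
```

```text
t 12.8167 d,h,left 99.2 69.8 -0.3 th 1.967 R 75.7 f along x,z -3.7 2.7 0.13003112878635437
4.4 2.2
8.6 4.7
12.6 7.5
16.5 10.5
20.1 13.8
```

jog_arm([
  {"tx": 0,"ty": 4.4,"tz": 2.2,"wx": 0,"wy": 0,"wz": 0,"gripper": 0.08},
  {"tx": 0,"ty": 8.6,"tz": 4.7,"wx": 0,"wy": 0,"wz": 0,"gripper": 0.08},
  {"tx": 0,"ty": 12.6,"tz": 7.5,"wx": 0,"wy": 0,"wz": 0,"gripper": 0.08},
  {"tx": 0,"ty": 16.5,"tz": 10.5,"wx": 0,"wy": 0,"wz": 0,"gripper": 0.08},
  {"tx": 0,"ty": 20.1,"tz": 13.8,"wx": 0,"wy": 0,"wz": 0,"gripper": 0.08},
])

```text
time: 13.23
position: [0.5994, -0.1347, 0.1237]
tool_rot: [1.982, 2.437, 0.0]
ft_force: [-2.8, -2.7, 2.4]
grip_width: 0.134
grip_force: 18.0
```

```bash
python3 cr.py 2.35 2.7
```

```text
t 13.2333 d,h,left 119.1 55.7 -0.3 th 2.294 R 74.3 f along x,z -3.3 2.4 0.1336426596815732
3.4 3.6
6.5 7.4
9.3 11.3
11.8 15.5
14.1 19.9
```

jog_arm([
  {"tx": 0,"ty": 3.4,"tz": 3.6,"wx": 0,"wy": 0,"wz": 0,"gripper": 0.08},
  {"tx": 0,"ty": 6.5,"tz": 7.4,"wx": 0,"wy": 0,"wz": 0,"gripper": 0.08},
  {"tx": 0,"ty": 9.3,"tz": 11.3,"wx": 0,"wy": 0,"wz": 0,"gripper": 0.08},
  {"tx": 0,"ty": 11.8,"tz": 15.5,"wx": 0,"wy": 0,"wz": 0,"gripper": 0.08},
  {"tx": 0,"ty": 14.1,"tz": 19.9,"wx": 0,"wy": 0,"wz": 0,"gripper": 0.08},
])

```text
time: 13.65
position: [0.6129, -0.1318, 0.1036]
tool_rot: [-1.983, -2.437, 0.0]
ft_force: [-3.8, -3.1, 3.1]
grip_width: 0.13
grip_force: 18.0
```

```bash
python3 cr.py 2.7 3.1
```

```text
t 13.65 d,h,left 132.9 35.6 -0.2 th 2.626 R 72.3 f along x,z -4.3 3.1 0.1296725639099814
2.2 5.2
4.0 10.5
5.3 15.9
6.2 21.4
6.7 27.0
```

jog_arm([
  {"tx": 0,"ty": 2,"tz": 5.2,"wx": 0,"wy": 0,"wz": 0,"gripper": 0.08},
  {"tx": 0,"ty": 3.8,"tz": 10.5,"wx": 0,"wy": 0,"wz": 0,"gripper": 0.08},
  {"tx": 0,"ty": 5,"tz": 15.9,"wx": 0,"wy": 0,"wz": 0,"gripper": 0.08},
  {"tx": 0,"ty": 5.7,"tz": 21.4,"wx": 0,"wy": 0,"wz": 0,"gripper": 0.08},
  {"tx": 0,"ty": 6,"tz": 27,"wx": 0,"wy": 0,"wz": 0,"gripper": 0.08},
])

```text
time: 14.07
position: [0.6196, -0.1304, 0.0769]
tool_rot: [1.981, 2.436, 0.002]
ft_force: [-0.7, -2.4, 4.1]
grip_width: 0.127
grip_force: 18.0
```

jog_arm([
  {"tx": 0,"ty": 0,"tz": 1.5,"wx": 0,"wy": 0,"wz": 0,"gripper": 0.08},
  {"tx": 0,"ty": 0,"tz": 3,"wx": 0,"wy": 0,"wz": 0,"gripper": 0.08},
  {"tx": 0,"ty": 0,"tz": 4,"wx": 0,"wy": 0,"wz": 0,"gripper": 0.08},
  {"tx": 0,"ty": 0,"tz": 5,"wx": 0,"wy": 0,"wz": 0,"gripper": 0.08},
  {"tx": 0,"ty": 0,"tz": 6,"wx": 0,"wy": 0,"wz": 0,"gripper": 0.08},
])

```text
time: 14.48
position: [0.6199, -0.1304, 0.0717]
tool_rot: [1.981, 2.436, 0.003]
ft_force: [2.7, -2.3, 3.4]
grip_width: 0.127
grip_force: 18.0
```

```bash
python3 cr.py 3.1 3.14
```

```text
t 14.4833 d,h,left 140.0 3.7 -0.2 th 3.089 R 70.1 f along x,z 2.2 3.4 0.12737402182128874
0.0 0.6
0.0 1.1
0.0 1.7
0.1 2.2
0.1 2.8
```

jog_arm([
  {"tx": 0,"ty": 0,"tz": 1.5,"wx": 0,"wy": 0,"wz": 0,"gripper": 0.08},
  {"tx": 0,"ty": 0,"tz": 3,"wx": 0,"wy": 0,"wz": 0,"gripper": 0.08},
  {"tx": 0,"ty": 0,"tz": 4,"wx": 0,"wy": 0,"wz": 0,"gripper": 0.08},
  {"tx": 0,"ty": 0,"tz": 5,"wx": 0,"wy": 0,"wz": 0,"gripper": 0.08},
  {"tx": 0,"ty": 0,"tz": 6,"wx": 0,"wy": 0,"wz": 0,"gripper": 0.08},
])

```text
time: 14.9
position: [0.62, -0.1304, 0.0695]
tool_rot: [1.982, 2.436, 0.005]
ft_force: [-6.5, 0.0, 27.4]
grip_width: 0.131
grip_force: 18.0
```

```bash
python3 cr.py 3.1 3.14 | head -1
```

```text
t 14.9 d,h,left 140.1 1.5 -0.3 th 3.121 R 70.2 f along x,z -6.4 27.4 0.13070686312840105
```

The force rose to 27 N with no further motion, so the crank is at its far stop. I'll relax, open and retreat upward.

jog_arm([
  {"tx": 0,"ty": 0,"tz": -3,"wx": 0,"wy": 0,"wz": 0,"gripper": 0.08},
  {"tx": 0,"ty": 0,"tz": -5,"wx": 0,"wy": 0,"wz": 0,"gripper": 0.2},
  {"tx": 0,"ty": 0,"tz": -5,"wx": 0,"wy": 0,"wz": 0,"gripper": 0.4},
  {"tx": 0,"ty": 0,"tz": -5,"wx": 0,"wy": 0,"wz": 0,"gripper": 0.45},
  {"tx": 0,"ty": 0,"tz": -5,"wx": 0,"wy": 0,"wz": 0,"gripper": 0.45},
])

```text
time: 15.32
position: [0.6173, -0.1295, 0.0687]
tool_rot: [-1.98, -2.435, 0.002]
ft_force: [-0.1, 0.3, 0.6]
grip_width: 0.344
grip_force: 0.0
```

jog_arm([
  {"tx": 0,"ty": 0,"tz": -2,"wx": 0,"wy": 0,"wz": 0,"gripper": 0.45},
  {"tx": 0,"ty": 0,"tz": -20,"wx": 0,"wy": 0,"wz": 0,"gripper": 0.45},
  {"tx": 0,"ty": 0,"tz": -50,"wx": 0,"wy": 0,"wz": 0,"gripper": 0.45},
  {"tx": 0,"ty": 0,"tz": -85,"wx": 0,"wy": 0,"wz": 0,"gripper": 0.45},
  {"tx": 0,"ty": 0,"tz": -120,"wx": 0,"wy": 0,"wz": 0,"gripper": 0.45},
])

```text
time: 15.73
position: [0.6176, -0.1302, 0.1904]
tool_rot: [-1.981, -2.435, 0.002]
ft_force: [1.6, -0.2, 0.0]
grip_width: 0.446
grip_force: 0.0
```

```bash
python3 - <<'E'
from plan import *
from geo import *
from bench import vision
p,s=now(); print(p,s["time"],s["ft_force"],s["grip_width"])
out=[]
for n,(y0,x0) in (("scene",(145,250)),("top",(150,250))):
    im=vision.get_image(n)["color"]; cv2.imwrite(f"pics/{n}5.png",im)
    out.append(cv2.resize(im[y0:y0+120,x0:x0+160],(400,300),interpolation=cv2.INTER_CUBIC))
    print(n,[(t,[(np.round(d["bbox"]).tolist(),d["conf"]) for d in vision.spot_in(n,t)[:2]]) for t in("empty_tray","full_tray","vial_0")])
cv2.imwrite("pics/end.png",np.hstack(out))
E
```

```text
[np.float64(0.6176036479921327), np.float64(-0.13024537802819758), np.float64(0.1904388544327819), np.float64(0.20487093937580259)] 15.7333 [ 1.61030469 -0.23400434  0.03062079] 0.4463514232065439
scene [('empty_tray', [([322.0, 191.0, 346.0, 220.0], 0.73)]), ('full_tray', [([299.0, 171.0, 348.0, 208.0], 0.67), ([261.0, 150.0, 371.0, 270.0], 0.31)]), ('vial_0', [])]
top [('empty_tray', []), ('full_tray', [([294.0, 178.0, 349.0, 222.0], 0.59)]), ('vial_0', [([280.0, 152.0, 382.0, 226.0], 0.58)])]
```

View pics/end.png

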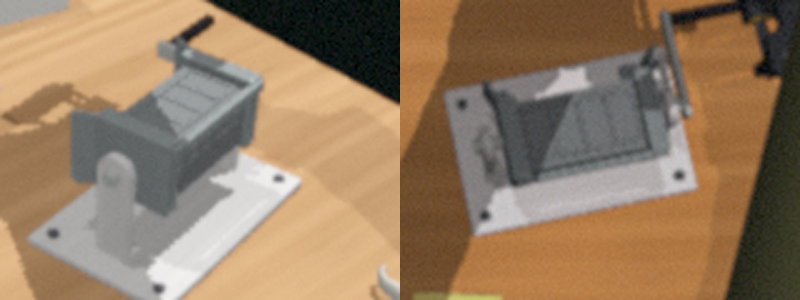

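The picture shows the rotor turned over, with the crank at the back stop ((210,22) in the scene view). The vial tray is on top with its ribs up, square in the channel, and no vial is outside. The gripper is clear, so I'm handing in.

```bash
python3 -c "
from bench import ctrl
print(ctrl.close_job())"
```

```text
the job is handed in; nothing more can be done
None
```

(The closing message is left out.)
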